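Flip back a laser-cut box's lid and load the insert that fits

TASK

First lift the lid of the plywood box by its round bar and swing it over past upright until it rests back on its stop and stays open by itself. Then stand the plywood insert that fits the box upright on the bench, let go of it, take it again by its handle board and lower it upright into the box until it sits fully home on the box's floor; do not drop it in. Leave the lid open, and leave the drinks can, the glue stick and the tape measure where they stand.

Things in the scene. Friction and masses are not known exactly. Their poses are not given: they have to be found in the camera images.
- box: square open plywood box, fixed to the bench. Outside 76 x 76 mm, 70 mm high; walls and floor 7 mm, so inside 62 x 62 mm, 63 mm deep. Origin: centre of its underside, on the bench; z up. The lid's hinge lies along its +x rim, the shut lid's bar on its -x side. Yaw within 0.6 rad of the robot's x.
- lid (a joint): angle of the box's lid in rad: 0 shut (as at the start), grows as its free edge rises and swings over to the box's +x side; balance point about 1.57; stop at 2.05, where it leans back and stays. Nearly free hinge: below the balance point it falls shut. Lid: plate 77 x 77 x 8 mm, about 120 g with its bar.
- lid_hinge (a point): point on the hinge line, in its middle: 38.5 mm from the box's centre towards the box's +x, 74 mm above the bench. The hinge line runs along the box's y.
- lid_bar (a point): middle of the round wooden bar (12 mm diameter, free length 61 mm, along the box's y) held by two side arms beyond the lid's free edge; 113 mm from the hinge line. Shut, it is 74 mm above the bench, its centre 36 mm from the box's -x wall and 36 mm from the plate's edge. Being round, it turns between the fingers as the lid swings.
- insert_a: the insert that fits the box: loose plywood caddy, open body 56 x 56 mm, 60 mm high, about 120 g. Origin: on its central axis, 45 mm above its underside; z points from underside to handle. Starts lying on its -x face: origin 28 mm above the bench, x up, z level, roughly towards the robot (within 0.65 rad). Fits the box in any of four yaws; fully home its origin is 52 mm above the bench.
- insert_b: a second caddy of the same shape and material but with a wider body, 68 x 68 mm, which is too big for the box. Lies the same way, its origin 34 mm above the bench, 45 mm from its underside, z towards its handle. Not needed.
- can: bystander: closed aluminium drinks can, 66 mm diameter, 115 mm tall, standing; origin at the centre of its underside
- glue: bystander: white glue stick, a cylinder 30 mm diameter, 100 mm tall, standing; origin at the centre of its underside
- tape: bystander: black tape measure, 62 x 34 mm and 60 mm tall; origin at the centre of its underside
- handle_a (a point): middle of insert_a's handle: a board across the body's middle that rises 38 mm above the rim; 40 mm wide along the insert's y, 10 mm thick along its x. This point is 79 mm above the underside (34 mm above the origin); the handle's top is at 98 mm.

How it is judged:
By the outcome, as a careful person would: the job done as asked, in the order asked, and still so for the second after the job is handed in, with the robot touching nothing.
It also fails if it takes over 72 s, if anything falls off the work surface, if the arm or the gripper's body presses on something with over 40 N, if the wrist force passes 120 N, or if a joint passes its speed limit or range.

ROBOT

A 6-joint arm with a two-finger parallel gripper is mounted at the origin on the work surface. World frame = base frame: x ahead of the robot, y to its left, z up, the work surface at z = 0. Lengths are in m, angles in rad, forces in N, time in s.
With the tool pointing down it reaches from about 0.375 to 0.975 m from the base axis. Payload 3.8 kg.
Tool frame: the origin (TCP) lies midway between the tips of the shut fingers; the grasp point (between the pads) lies 19 mm behind it; z points along the fingers, y is the line along which they close (so a half turn about z gives the same grasp; the last joint's range is limited). The gripper opens to 88 mm and grips with 3 to 60 N. Pads are 18 mm wide; open, the fingers measure 123 mm over their backs; the gripper's body (75 mm by 187 mm) begins 45 mm behind the grasp point.
Start: joints at [1.1, 0.264, 1.604, -0, 1.274, -0.037], TCP at [0.284, 0.612, 0.239] pointing down, gripper open.
Joint ranges: [-2.63, 2.63], [-0.94, 2.18], [0.31, 2.57], [-1.31, 4.45], [0, 2.66], [-2.55, 2.55]. Speed limits (rad/s): [2.57, 2.57, 3.14, 3.14, 3.14, 3.14].

INTERFACE

Orientations are given as a rotation vector (axis times angle).
In Python, from cell import manip, inverse_kinematics, cams, order gives the robot as it stands. Calls block until the motion is done:
- manip.move_pose(position, orientation): joint-space move of the TCP to a pose.
- manip.move_linear(position, rate=0.15, rot=None): straight line of the TCP; rot=None keeps the orientation; rate is the mean speed in m/s.
- manip.set_joints(angles): joint-space move.
- manip.set_gripper(opening, force=None): finger opening in m; force is the grip in N (None keeps the last); returns when the fingers have stopped.
- manip.dwell(seconds).
- inverse_kinematics(position, orientation): joint angles nearest the present ones, or None.
- manip.state(): the state.
- cams.capture(name): name is "side" or "top"; returns a dict with "image" (400x640x3 uint8, blue, green, red), "z_map" (400x640 float32, m along the optical axis (not along the pixel's ray), 0 where there is no reading), "intrinsics" (3x3 intrinsics, pixels), "position" and "orientation" of the camera in the world. Camera axes: x right, y down, z forward; pixel columns grow to the right and rows downward; lengths in m; the calibration is good to about 2 mm. A picture is of the moment at which its call begins.
A pose or a line that the arm cannot do raises manip.IKError and nothing moves.
- order.close_job(): hands the job in; it is judged then, once.
The state is a dict: "clock": time; "joint_pos": joint angles; "joint_velocities": joint speeds; "tau": joint torques, N m; "tool_pos": TCP position; "tcp_rot": TCP orientation; "contact_force": force on the tool from outside, world axes, zero at the start; "moment": the same for the moment, N m; "gripper_width": finger opening in m; "grasp_force": force on a finger pad.
Only numpy, scipy, OpenCV 4.12 (cv2) and the standard library are available. Lean on these libraries where they do the work, as an engineer would, in place of code of your own. Each camera call takes 0.05 s, during which the arm holds its last target. There are 200 camera calls.

## Working session

There is one attempt and no reset: what is moved stays moved. The work goes in short steps, each a Python script; the robot and the scene stay as the last script left them, time stands still between calls to the robot, and variables do not carry over. Pictures are saved under pics/ and viewed, at most 10 in all, crops included, and the job is handed in when it is done.

```bash
mkdir -p pics; ls; python3 - <<'E'
from cell import manip, cams
import cv2, numpy as np
for n in ("top","side"):
    c=cams.capture(n); cv2.imwrite(f"pics/{n}0.png",c["image"]); np.savez(f"{n}0.npz",**c)
    print(n,c["position"],c["orientation"],c["intrinsics"].tolist())
print(manip.state())
E
```

```text
pics
top [ 0.38526205 -0.02163793  0.85415367] [-2.11031396  2.1356706  -0.18655453] [[373.193153872251, 0.0, 319.44992547920333], [0.0, 373.193153872251, 206.02755717582306], [0.0, 0.0, 1.0]]
side [ 0.30839767 -0.72501028  0.98322499] [-2.42580339  0.44150169 -0.144673  ] [[469.87542971488097, 0.0, 319.7226470823131], [0.0, 469.87542971488097, 199.94022159981458], [0.0, 0.0, 1.0]]
{'clock': 0.1, 'joint_pos': array([ 1.10011527e+00,  2.64647630e-01,  1.60524475e+00, -2.02445794e-05,
        1.27370456e+00, -3.69192801e-02]), 'joint_velocities': array([-0.00169112, -0.0002935 , -0.0043889 ,  0.00133071, -0.0008838 ,
       -0.0011125 ]), 'tau': array([ 5.41807094e-04, -5.03619719e+01, -3.58070648e+01,  7.31637958e-02,
        2.32522498e-02, -3.40294423e-05]), 'tool_pos': array([0.28341882, 0.61190125, 0.2375289 ]), 'tcp_rot': array([-6.75908767e-01, -3.06752316e+00,  3.05462844e-03]), 'contact_force': array([ 0.32309535, -0.55874561, -1.44078595]), 'moment': array([ 0.03319361,  0.01725159, -0.01259703]), 'grasp_force': 0.0, 'gripper_width': 0.08824642028625286}
```

View pics/top0.png

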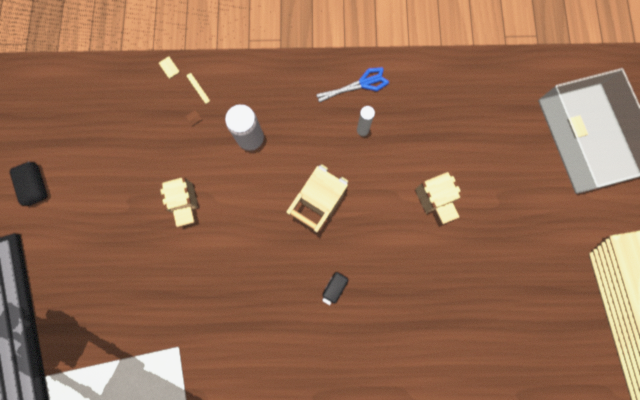

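View pics/side0.png

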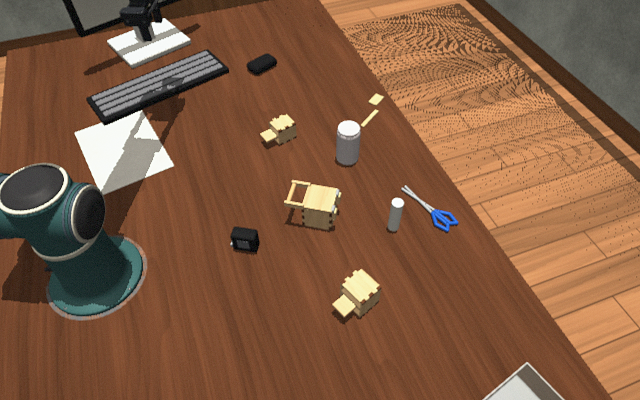

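The top view shows the box at (318,200) with its bar at (303,215), pointing down-left. One caddy is at (178,200) and the other at (440,197), both with handles pointing down towards the robot. The can is at (243,125), the glue stick at (366,120) and the tape measure at (335,288). Next I'll measure them from the depth map.

```bash
cat > h.py <<'E'
import numpy as np, cv2
from scipy.spatial.transform import Rotation as R
def cloud(c):
    K=c["intrinsics"]; z=c["z_map"]; v,u=np.mgrid[:400,:640]
    p=np.stack([(u-K[0,2])/K[0,0]*z,(v-K[1,2])/K[1,1]*z,z],-1)
    P=p@R.from_rotvec(c["orientation"]).as_matrix().T+c["position"]
    P[z<=0]=np.nan
    return P
def wood(c):
    hsv=cv2.cvtColor(c["image"],cv2.COLOR_BGR2HSV)
    return (hsv[...,0]>12)&(hsv[...,0]<35)&(hsv[...,1]>40)&(hsv[...,2]>110)
def tool(yaw,tilt=0.,axis='y'):
    """tool z down, tool y (closing) along world angle yaw; """
    y=np.array([np.cos(yaw),np.sin(yaw),0]);z=np.array([0,0,-1.])
    return R.from_matrix(np.stack([np.cross(y,z),y,z],1))
E
python3 - <<'E'
from h import *
for n in ("top","side"):
    c=dict(np.load(f"{n}0.npz")); P=cloud(c)
    d=c["z_map"]; print(n,"bench z",np.nanmedian(P[...,2][(abs(P[...,0]-.5)<.15)&(abs(P[...,1])<.3)]))
    roi=(P[...,0]>.25)&(P[...,0]<.75)&(abs(P[...,1])<.45)&(P[...,2]>.012)&(P[...,2]<.2)
    k,l,s,_=cv2.connectedComponentsWithStats(roi.astype(np.uint8))
    for i in range(1,k):
        if s[i,4]<60: continue
        m=l==i; Q=P[m]; zt=np.percentile(Q[:,2],95)
        w=wood(c)[m].mean()
        print("comp",s[i].tolist(),"mean",Q.mean(0).round(3),"ztop",zt.round(3),"wood",w.round(2))
        if n=="top" :
            for lo,hi,name in ((zt-.008,1,"top"),(.012,zt-.008,"low")):
                q=Q[(Q[:,2]>lo)&(Q[:,2]<hi)]
                if len(q)<8: continue
                r=cv2.minAreaRect((q[:,:2]*1000).astype(np.float32)); print("  ",name,len(q),np.round(r[0],1),np.round(r[1],1),round(r[2],1),"z",np.median(q[:,2]).round(4), "med",np.median(q,0).round(4))
E
```

```text
top bench z 0.0006952669448142546
comp [226, 106, 37, 44, 1177] mean [0.7   0.143 0.093] ztop 0.117 wood 0.0
   top 614 [710.7 148.5] [58.  59.1] 4.6 z 0.1155 med [0.7101 0.1485 0.1155]
   low 563 [698.9 141.3] [37.9 65.3] 32.1 z 0.072 med [0.6849 0.1341 0.072 ]
comp [357, 107, 18, 28, 336] mean [ 0.72  -0.12   0.076] ztop 0.102 wood 0.0
   top 153 [ 725.9 -122.1] [28.1 28.4] 28.9 z 0.1005 med [ 0.725  -0.1218  0.1005]
   low 183 [ 717.5 -119. ] [29.1 12.3] 69.4 z 0.0552 med [ 0.7143 -0.1179  0.0552]
comp [287, 165, 61, 68, 1845] mean [ 0.55  -0.018  0.075] ztop 0.082 wood 0.93
   top 1635 [546.  -13.3] [ 77.2 125.3] 56.7 z 0.0789 med [ 0.5541 -0.0187  0.0789]
   low 210 [547.3 -15.5] [ 75.3 129.6] 56.5 z 0.0497 med [ 0.5365 -0.0215  0.0497]
comp [416, 172, 47, 52, 1430] mean [ 0.55  -0.28   0.057] ztop 0.071 wood 0.85
   top 888 [ 562.8 -281.1] [60.  69.8] 21.5 z 0.0687 med [ 0.5617 -0.2803  0.0687]
   low 542 [ 531.8 -276.5] [102.2  62.5] 70.7 z 0.0392 med [ 0.5269 -0.2863  0.0392]
comp [160, 178, 37, 50, 1235] mean [0.55  0.294 0.046] ztop 0.058 wood 0.8
   top 716 [564.2 301. ] [
[... 163 characters left out ...]
[ 0.358 -0.047  0.058] ztop 0.062 wood 0.0
   top 474 [358.3 -47.9] [33.8 61.1] 59.1 z 0.0598 med [ 0.3579 -0.0476  0.0598]
   low 29 [355.  -45.9] [34.6 69.6] 59.4 z 0.0341 med [ 0.3557 -0.0357  0.0341]
side bench z -0.00011468773192990778
comp [260, 113, 36, 30, 664] mean [0.551 0.29  0.042] ztop 0.057 wood 0.7
comp [336, 120, 24, 42, 889] mean [0.702 0.134 0.08 ] ztop 0.116 wood 0.0
comp [284, 180, 57, 47, 1613] mean [ 0.548 -0.029  0.067] ztop 0.081 wood 0.82
comp [388, 197, 16, 32, 345] mean [ 0.72  -0.129  0.067] ztop 0.101 wood 0.02
comp [230, 226, 29, 24, 566] mean [ 0.355 -0.056  0.046] ztop 0.061 wood 0.0
comp [332, 267, 49, 50, 1442] mean [ 0.548 -0.29   0.054] ztop 0.07 wood 0.83
```

insert_a is the left caddy: its top face is 56 mm up and it measures 58 mm across. Its axis yaw is about 15.3°. The box yaw is about -33°. I'll refine the box and bar positions and check that the planned poses can be reached.

```bash
cat > plan.py <<'E'
from h import *
def bar_pose(box,yaw,th,hinge=.0385,r=.113,dz=.0):
    """bar centre in world at lid angle th"""
    u=np.array([np.cos(yaw),np.sin(yaw)])
    return np.array([*(box+u*(hinge-r*np.cos(th))),.074+r*np.sin(th)])
def tilted(head,a):
    """tool z = heading direction, pitched a below level; y level"""
    f=np.array([np.cos(head),np.sin(head),0]);z=np.cos(a)*f-np.sin(a)*np.array([0,0,1])
    y=np.cross([0,0,1],f); return R.from_matrix(np.stack([np.cross(y,z),y,z],1))
E
python3 - <<'E'
from plan import *
from cell import inverse_kinematics as ik
c=dict(np.load("top0.npz")); P=cloud(c); w=wood(c)
m=w&(np.hypot(P[...,0]-.55,P[...,1]+.015)<.11)&(P[...,2]>.072)
Q=P[m]; r=cv2.minAreaRect((Q[:,:2]*1000).astype(np.float32)); print(r,len(Q))
yaw=np.deg2rad(r[2]-90) ; u=np.array([np.cos(yaw),np.sin(yaw)]); v=np.array([-u[1],u[0]])
x=Q[:,:2]@u*1000; y=Q[:,:2]@v*1000
print("x pct",np.percentile(x,[0,1,99,100]),"y",np.percentile(y,[0,1,99,100]))
for a in range(int(x.min()),int(x.max())+1,6):
    s=(x>=a)&(x<a+6); print(a,s.sum(),np.percentile(y[s],[1,99]).round(1),Q[s,2].mean().round(4))
box=np.array([.562,-.024])
for th in np.linspace(0,2,5):
    p=bar_pose(box,yaw,th)-[0,0,.012]
    for k in (0,np.pi): 
        q=ik(p,tool(yaw+k).as_rotvec()); print(th.round(2),k,None if q is None else np.round(q,2))
h=np.deg2rad(15.3)
for a in (20,30,40):
    for t in (a,90,90+a):
        p=np.array([.5155,.2875,.03 if t==a else .11]); q=ik(p,tilted(h,np.deg2rad(t)).as_rotvec()); print(a,t,None if q is None else np.round(q,2))
for p in ((.56,-.02,.08),(.5,.28,.07)):
    for k in (0,np.pi/2,np.pi,-np.pi/2):
        q=ik(p,tool(yaw+k).as_rotvec()); print(p,k,None if q is None else np.round(q,2))
E
```

```text
((546.5341186523438, -13.716560363769531), (77.20687103271484, 126.75089263916016), 56.71638870239258) 1591
x pct [401.03504912 403.40721282 519.81434363 527.7859587 ] y [249.8590711  250.16256861 326.35695639 327.06593062]
401 82 [250.2 325.6] 0.0794
407 105 [250.7 325.9] 0.0805
413 46 [250.1 325.6] 0.0805
419 22 [250.3 326.5] 0.0819
425 28 [250.2 326.5] 0.0816
431 24 [249.9 326.4] 0.0815
437 24 [250.5 326.1] 0.0813
443 88 [250.2 326.2] 0.0786
449 101 [250.9 326.8] 0.0788
455 99 [251.4 325.4] 0.0787
461 98 [250.9 326.4] 0.0783
467 100 [252.  326.3] 0.0786
473 103 [250.7 325.1] 0.0786
479 98 [251.1 325.9] 0.0785
485 103 [250.6 326.5] 0.0784
491 99 [250.3 326.2] 0.0785
497 98 [250.8 325.2] 0.0786
503 97 [250.  326.1] 0.0788
509 98 [251.2 325.2] 0.0784
515 69 [250.7 326.3] 0.0788
521 8 [252.1 305.2] 0.0783
527 1 [254.3 254.3] 0.0734
0.0 0 [-0.02  0.12  2.13 -0.    0.89  0.56]
0.0 3.141592653589793 None
0.5 0 [-0.03  0.07  2.07 -0.    1.    0.55]
0.5 3.141592653589793 None
1.0 0 [-0.07  0.08  1.97 -0.    1.09  0.51]
1.0 3.141592653589793 None
1.5 0 [-0.11  0.15  1.86 -0.    1.13  0.47]

[... 286 characters left out ...]
1 -0.    1.01 -1.37]
30 120 [ 0.42  0.55  1.55  0.08  1.57 -1.44]
40 40 [0.62 0.18 2.5  3.78 0.46 1.22]
40 90 [ 0.47  0.22  1.91 -0.    1.01 -1.37]
40 130 [ 0.41  0.66  1.43  0.09  1.74 -1.44]
(0.56, -0.02, 0.08) 0 [-0.08  0.2   2.   -0.    0.94  0.5 ]
(0.56, -0.02, 0.08) 1.5707963267948966 [-0.08  0.2   2.   -0.    0.94 -1.07]
(0.56, -0.02, 0.08) 3.141592653589793 None
(0.56, -0.02, 0.08) -1.5707963267948966 [-0.08  0.2   2.   -0.    0.94  2.07]
(0.5, 0.28, 0.07) 0 [ 0.47  0.24  1.98 -0.    0.93  1.05]
(0.5, 0.28, 0.07) 1.5707963267948966 [ 0.47  0.24  1.98 -0.    0.93 -0.52]
(0.5, 0.28, 0.07) 3.141592653589793 [ 0.47  0.24  1.98 -0.    0.93 -2.09]
(0.5, 0.28, 0.07) -1.5707963267948966 None
```

The lid plate runs from x' = 441.5 to 518.5 mm, so the box centre is about (0.5597, -0.0226), consistent with the bar at x' = 405.5. I'll open the lid now.

```bash
cat >> plan.py <<'E'
YAW=np.deg2rad(-33.28); BOX=np.array([.5597,-.0226])
E
python3 - <<'E'
from plan import *
from cell import manip,cams
b=lambda th: bar_pose(BOX,YAW,th)-[0,0,.015]
manip.set_gripper(.028,force=15)
manip.move_pose(b(0)+[0,0,.09],tool(YAW).as_rotvec())
manip.move_linear(b(0),rate=.12)
s=manip.state(); print("down",s["clock"],s["tool_pos"],s["contact_force"])
c=cams.capture("side"); cv2.imwrite("pics/s1.png",c["image"])
if np.abs(s["contact_force"]).max()>8: raise SystemExit
manip.set_gripper(.0,force=15)
s=manip.state(); print("grip",s["gripper_width"],s["grasp_force"],s["contact_force"])
if not .009<s["gripper_width"]<.015: raise SystemExit
for th in np.linspace(0,1.98,16)[1:]:
    manip.move_linear(b(th),rate=.1); s=manip.state()
    print(th.round(2),s["contact_force"].round(1),s["gripper_width"].round(4),(s["tool_pos"]-b(th)).round(4))
    if np.abs(s["contact_force"]).max()>30: break
print(s["clock"])
c=cams.capture("side"); cv2.imwrite("pics/s2.png",c["image"])
E
python3 -c "
import cv2,numpy as np
cv2.imwrite('pics/s12.png',np.hstack([cv2.imread(f'pics/s{i}.png')[50:350,150:500] for i in (1,2)]))"
```

```text
down 4.2583 [0.49812596 0.018363   0.05960452] [0.36799213 0.67567332 0.54511288]
grip 0.011486743281479493 15.003992915153503 [ 3.25743401 -3.46511903 -1.26133113]Traceback (most recent call last):
  File "<stdin>", line 15, in <module>
AttributeError: 'float' object has no attribute 'round'
[ WARN:0@0.011] global loadsave.cpp:275 findDecoder imread_('pics/s2.png'): can't open/read file: check file path/integrity
Traceback (most recent call last):
TypeError: 'NoneType' object is not subscriptable
```

```bash
python3 - <<'E'
from plan import *
from cell import manip,cams
b=lambda th: bar_pose(BOX,YAW,th)-[0,0,.015]
u=np.array([np.cos(YAW),np.sin(YAW),0]); v=np.array([-u[1],u[0],0])
for th in np.linspace(0,1.98,16)[2:]:
    manip.move_linear(b(th),rate=.1); s=manip.state(); f=s["contact_force"]
    print(round(th,2),np.round([f@u,f@v,f[2]],1),round(float(s["gripper_width"]),4),s["tool_pos"].round(3))
    if np.abs(f).max()>30: break
print(s["clock"])
c=cams.capture("side"); cv2.imwrite("pics/s2.png",c["image"])
cv2.imwrite('pics/s12.png',np.hstack([cv2.imread(f'pics/s{i}.png')[50:350,150:500] for i in (1,2)]))
E
```

```text
0.26 [ 8.2  0.3 -2.8] 0.0115 [0.503 0.015 0.09 ]
0.4 [ 9.9 -0.4 -6.2] 0.0114 [0.508 0.012 0.104]
0.53 [12.1  0.7 -8.5] 0.0111 [0.514 0.008 0.117]
0.66 [ 15.4   1.4 -13.9] 0.011 [0.521 0.003 0.128]
0.79 [ 15.4   3.8 -18.1] 0.0107 [ 0.529 -0.002  0.138]
0.92 [ 13.4   4.1 -20.1] 0.0107 [ 0.537 -0.008  0.147]
1.06 [  9.2   3.5 -17.5] 0.011 [ 0.546 -0.014  0.155]
1.19 [  4.7   2.8 -10.3] 0.0113 [ 0.556 -0.021  0.161]
1.32 [  3.6   3.  -10. ] 0.0113 [ 0.568 -0.028  0.167]
1.45 [ 0.8  1.9 -7.4] 0.0113 [ 0.58  -0.036  0.171]
1.58 [ 0.6  0.2 -2.2] 0.0112 [ 0.593 -0.045  0.173]
1.72 [ 0.7 -1.7  2.4] 0.0115 [ 0.606 -0.053  0.172]
1.85 [ 1.1 -1.9  4.5] 0.0112 [ 0.619 -0.061  0.168]
1.98 [ 1.5 -2.4  4.8] 0.0114 [ 0.63  -0.069  0.163]
9.2
```

View pics/s12.png

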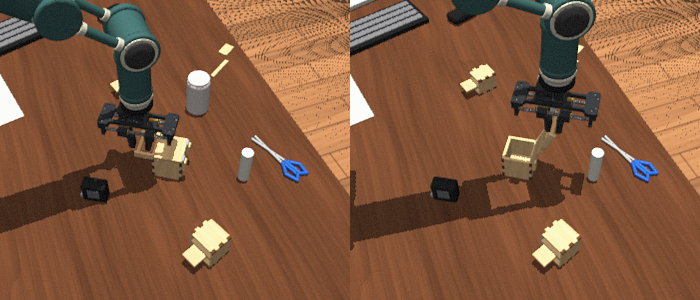

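The pictures show the bar gripped, and the lid past upright leaning back beyond the box at (520,160). I'll release it, retreat, check the lid, and scan approach angles for the insert.

```bash
python3 - <<'E'
from plan import *
from cell import manip,cams,inverse_kinematics as ik
manip.set_gripper(.04); 
s=manip.state(); p=s["tool_pos"]
manip.move_linear(p+[0,0,.09],rate=.2)
h=np.deg2rad(15.5)
manip.set_gripper(.062)
manip.move_pose([.45,.27,.22],tilted(h,np.deg2rad(75)).as_rotvec())
print(manip.state()["joint_pos"].round(2),manip.state()["clock"])
g=np.array([.5122,.2863,.028])
for a in range(40,70,5):
    for t in (a,a+90):
        Rm=tilted(h,np.deg2rad(t)); gg=g if t==a else np.array([.53,.29,.09])
        q=ik(gg+Rm.apply([0,0,.019]),Rm.as_rotvec()); print(a,t,None if q is None else np.round(q,2))
for n in ("top","side"):
    c=cams.capture(n); np.savez(n+"3.npz",**c)
    if n=="top": P=cloud(c); cv2.imwrite("pics/t3.png",np.hstack([cv2.resize(c["image"][140:260,270:390],(480,480)),np.zeros((480,10,3),np.uint8)]))
E
```

```text
[ 0.54 -0.17  2.11 -0.08  0.95 -1.26] 12.45
40 40 [0.61 0.23 2.48 3.71 0.48 1.27]
40 130 [ 0.41  0.7   1.44  0.09  1.69 -1.45]
45 45 [0.59 0.2  2.45 3.86 0.34 1.11]
45 135 [ 0.41  0.76  1.39  0.1   1.78 -1.45]
50 50 [0.57 0.18 2.41 4.16 0.23 0.8 ]
50 140 [ 0.4   0.81  1.34  0.11  1.86 -1.45]
55 55 None
55 145 [ 0.4   0.86  1.29  0.12  1.95 -1.45]
60 60 [ 0.54  0.17  2.31 -0.74  0.2  -0.6 ]
60 150 [ 0.4   0.91  1.24  0.12  2.03 -1.45]
65 65 [ 0.53  0.18  2.26 -0.38  0.29 -0.97]
65 155 [ 0.4   0.97  1.2   0.13  2.11 -1.45]
```

View pics/t3.png

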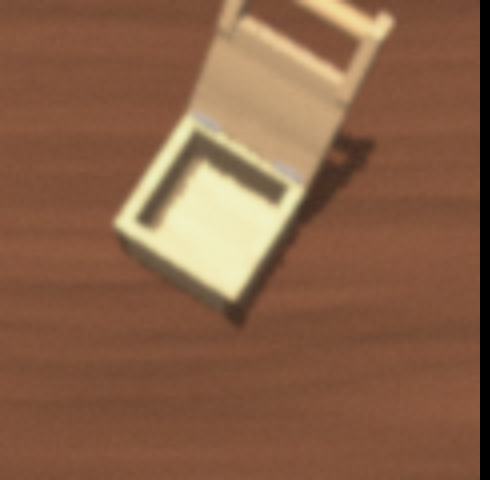

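The lid rests open on its stop. Its bar is seen at the upper right and the box mouth is clear. Next I'll grip the handle at 65° and stand the insert up.

```bash
cat >> plan.py <<'E'
H=np.deg2rad(15.5)
def tcp(contact,Rm,back=.015): return np.asarray(contact)+Rm.apply([0,0,back])
E
python3 - <<'E'
from plan import *
from cell import manip,cams
d=np.deg2rad
g=np.array([.5122,.2863,.028]); R0=tilted(H,d(65))
manip.move_pose(tcp(g,R0)-R0.apply([0,0,.07]),R0.as_rotvec())
manip.move_linear(tcp(g,R0),rate=.12)
s=manip.state(); print(s["clock"],s["contact_force"].round(1))
c=cams.capture("side"); cv2.imwrite("pics/s4a.png",c["image"])
manip.set_gripper(.02,force=40)
s=manip.state(); print("w",s["gripper_width"],s["contact_force"].round(1))
if not .036<s["gripper_width"]<.044: raise SystemExit
manip.move_linear(tcp(g+[0,0,.112],R0),rate=.15)
G=np.array([.50,.31,.14])
for k,t in enumerate((80,95,110,125,140,155)):
    Rm=tilted(H,d(t)); w=(k+1)/6
    manip.move_linear(tcp((1-w)*(g+[0,0,.112])+w*G,Rm),rate=.03,rot=Rm.as_rotvec())
s=manip.state(); print(s["clock"],s["gripper_width"],s["joint_pos"].round(2),s["contact_force"].round(1))
c=cams.capture("side"); cv2.imwrite("pics/s4b.png",c["image"])
cv2.imwrite('pics/s4.png',np.hstack([cv2.resize(cv2.imread(f'pics/s4{i}.png')[30:210,170:400],None,fx=1.7,fy=1.7) for i in 'ab']))
E
```

```text
13.925 [-0.7  0.6 -0.5]
w 0.0395962343460622 [-4.  -1.2  5.2]
17.7917 0.03919982937703742 [ 0.43  0.88  1.25  0.17  2.13 -1.41] [ 0.  -0.2 -0.2]
```

View pics/s4.png

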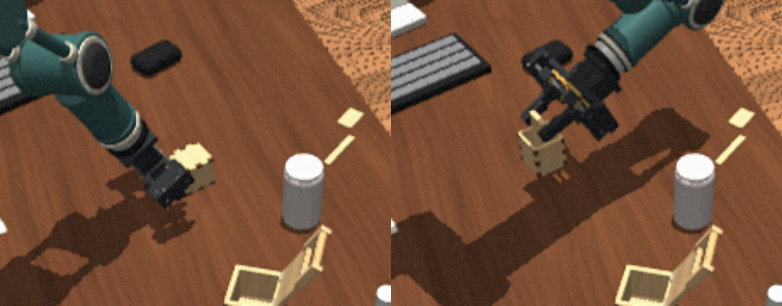

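The insert hangs upright from the gripper. I'll lower it until it touches the bench, release, and back off.

```bash
python3 - <<'E'
from plan import *
from cell import manip,cams
Rm=tilted(H,np.deg2rad(155)); G=np.array([.50,.31,.14])
manip.move_linear(tcp([.50,.31,.091],Rm),rate=.1)
f0=manip.state()["contact_force"][2]
for z in np.arange(.090,.076,-.001):
    manip.move_linear(tcp([.50,.31,z],Rm),rate=.03); f=manip.state()["contact_force"][2]-f0
    if abs(f)>3: break
print("touch",z,f)
manip.set_gripper(.06)
manip.move_linear(tcp([.50,.31,z],Rm)-Rm.apply([0,0,.09]),rate=.15)
p=manip.state()["tool_pos"]
manip.move_linear(p+[0,0,.08],rate=.2)
c=cams.capture("side"); cv2.imwrite("pics/s5.png",c["image"][50:250,170:420]); np.savez("side5.npz",**c)
manip.set_gripper(.035)
manip.move_pose([.40,.15,.25],tool(H).as_rotvec())
print(manip.state()["clock"],manip.state()["joint_pos"].round(2))
c=cams.capture("top"); P=cloud(c); np.savez("top5.npz",**c); 
m=(abs(P[...,0]-.5)<.08)&(abs(P[...,1]-.31)<.07)&(P[...,2]>.02)&(P[...,2]<.13)
Q=P[m]; print(len(Q),Q[:,2].max())
for lo,hi in ((.088,.12),(.053,.068)):
    q=Q[(Q[:,2]>lo)&(Q[:,2]<hi)]
    if len(q)>5: print(lo,len(q),np.median(q[:,2]),cv2.minAreaRect((q[:,:2]*1000).astype(np.float32)))
E
```

```text
touch 0.08199999999999999 7.597060408916831
24.4417 [ 0.3  -0.23  2.08  0.    1.29  0.03]
96 0.06281408475066808
0.053 34 0.05923132912137341 ((493.3512878417969, 281.0381774902344), (23.574871063232422, 7.380274295806885), 28.433238983154297)
```

View pics/s5.png

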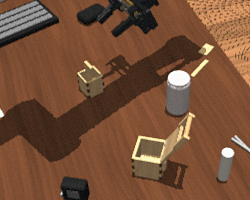

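The caddy stands upright on its own at crop pixel (90,80), and the lid is still open. I'll measure the caddy from this side view and the box mouth from the earlier top view.

```bash
python3 - <<'E'
from plan import *
c=dict(np.load("side5.npz")); P=cloud(c)
m=(abs(P[...,0]-.5)<.08)&(abs(P[...,1]-.31)<.07)&(P[...,2]>.02)&(P[...,2]<.13)
Q=P[m]; print(len(Q),Q[:,2].max())
e=np.array([[np.cos(H),np.sin(H)],[-np.sin(H),np.cos(H)]])
for lo,hi in ((.07,.093),(.094,.12),(.056,.064)):
    q=Q[(Q[:,2]>lo)&(Q[:,2]<hi)]; print(lo,len(q),np.median(q[:,2]),cv2.minAreaRect((q[:,:2]*1000).astype(np.float32)),(np.percentile(q[:,:2]@e.T,[2,98],axis=0)*1000).round(1).tolist())
print("expected",e@[500,310])
def lines(c,name):
    P=cloud(c); u=np.array([np.cos(YAW),np.sin(YAW)]); v=np.array([-u[1],u[0]])
    L=P[...,:2]-BOX; x=L@u*1000;y=L@v*1000;z=P[...,2]*1000
    s=(abs(z-70)<3)&(abs(y)<50)&(abs(x)<38.2)
    r=cv2.minAreaRect(np.stack([x[s],y[s]],1).astype(np.float32)); print(name,"rim",s.sum(),np.median(z[s]),r, np.percentile(x[s],[.5,99.5]),np.percentile(y[s],[.5,99.5]))
    for nm,a,b,sel in (("-y",y,x,abs(y+34.5)<8),("+y",y,x,abs(y-34.5)<8),("-x",x,y,abs(x+34.5)<8)):
        k=s&sel&(abs(b)<25); print(nm,k.sum(),np.percentile(a[k],[2,50,98]).round(1),"slope",np.polyfit(b[k],a[k],1).round(3))
    f=(abs(z-7)<3)&(abs(x)<35)&(abs(y)<35); print("floor",f.sum(),np.percentile(x[f],[1,99]).round(1),np.percentile(y[f],[1,99]).round(1))
lines(dict(np.load("top3.npz")),"top"); lines(c,"side")
E
```

```text
538 0.10147257625076078
0.07 57 0.0822150041607076 ((496.6497802734375, 313.05828857421875), (11.103468894958496, 47.03845977783203), 14.850523948669434) [[556.9, 145.7], [567.6, 188.0]]
0.094 35 0.0972172638139478 ((498.0777282714844, 309.2210693359375), (11.348687171936035, 37.582183837890625), 17.97927474975586) [[557.3, 146.6], [568.4, 183.7]]
0.056 111 0.05888484050486431 ((497.5816650390625, 309.81597900390625), (58.455482482910156, 61.942623138427734), 12.794832229614258) [[534.5, 135.5], [590.3, 194.9]]
expected [564.65912319 165.10625246]
top rim 365 70.44248692446631 ((1.4836273193359375, 0.3820533752441406), (76.41188049316406, 72.9365234375), 89.71173858642578) [-34.84924675  37.87323822] [-37.77746326  38.26066845]
-y 73 [-37.7 -34.  -30.9] slope [-1.3000e-02 -3.4224e+01]
+y 73 [31.1 34.6 38. ] slope [1.000e-03 3.463e+01]
-x 78 [-34.8 -31.4 -27.8] slope [ 8.0000e-03 -3.1305e+01]
floor 519 [-34.5  34.1] [-25.  31.]
side rim 203 69.27794770125217 ((-0.022380828857421875, -0.22199630737304688), (79.6428451538086, 74.80302429199219), 89.5612564086914) [-37.53199596  35.22444912] [-39.88412688  39.26893052]
-y 49 [-39.8 -35.4 -31.2] slope [ 4.0000e-03 -3.5853e+01]
+y 41 [29.3 33.8 39.3] slope [-0.035 33.872]
-x 45 [-37.5 -33.1 -29.5] slope [ 1.4000e-02 -3.3198e+01]
floor 84 [-30.   20.5] [15.1 33.3]
```

The caddy's centre is about (0.4985, 0.3095). The rim readings and the lid forces both put the box about 2 mm further along its +x. I'll regrasp and carry the insert over the box.

```bash
cat >> plan.py <<'E'
_u=np.array([np.cos(YAW),np.sin(YAW)]); BOX2=BOX+.002*_u
E
python3 - <<'E'
from plan import *
from cell import manip,cams
e=np.array([[np.cos(H),np.sin(H)],[-np.sin(H),np.cos(H)]]); p=e.T@[.563,.1652]
Rt=tool(H)
manip.move_pose([*p,.17],Rt.as_rotvec())
manip.move_linear([*p,.068],rate=.12)
print(manip.state()["contact_force"].round(1))
manip.set_gripper(.0,force=30)
s=manip.state(); print("w",s["gripper_width"],s["contact_force"].round(1))
if not .007<s["gripper_width"]<.013: raise SystemExit
manip.move_linear([*p,.19],rate=.15)
Rb=tool(YAW+np.pi/2)
manip.move_pose([*BOX2,.19],Rb.as_rotvec())
manip.move_linear([*BOX2,.15],rate=.1)
manip.dwell(.3)
s=manip.state(); print(s["clock"],s["tool_pos"],s["contact_force"].round(2),s["gripper_width"])
c=cams.capture("side"); np.savez("side6.npz",**c); cv2.imwrite("pics/s6.png",cv2.resize(c["image"][100:260,220:420],None,fx=3,fy=3))
P=cloud(c); v=np.array([-_u[1],_u[0]]); L=P[...,:2]-BOX2; x=L@_u*1000;y=L@v*1000;z=P[...,2]*1000
for nm,lo,hi in (("insert",90,128),("wall",20,66)):
    for a,b,n in ((x,y,"-x"),(y,x,"-y")):
        k=(z>lo)&(z<hi)&(abs(a+(28 if nm=="insert" else 38))<6)&(abs(b)<24)
        if k.sum()>5: print(nm,n,k.sum(),np.median(a[k]).round(1),"slope",np.polyfit(b[k],a[k],1).round(3),"vs z",np.polyfit(z[k],a[k],1).round(3))
E
```

```text
[ 0.4 -0.8 -0.5]
w 0.009931248578862567 [ 0.6 -0.2  0.6]
29.925 [ 0.56191307 -0.02378277  0.15080058] [ 0.31 -0.46 -0.54] 0.009882208664753124Traceback (most recent call last):
  File "<stdin>", line 18, in <module>
NameError: name '_u' is not defined
```

View pics/s6.png

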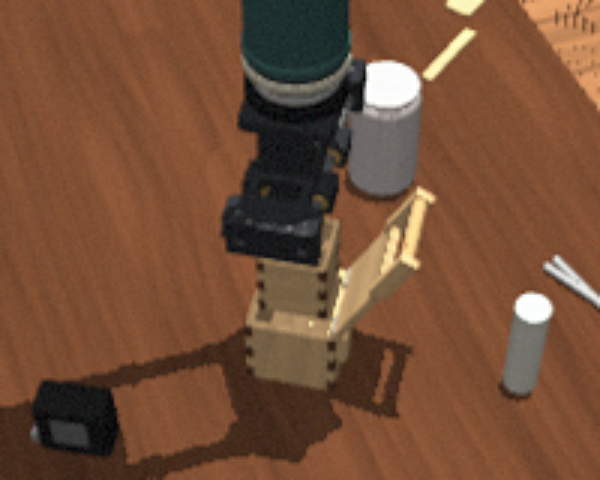

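The insert hangs upright over the box at (295,280), with the box front face at (292,345) and the lid open at (390,260). I'll compare the insert's faces with the box walls in this view.

```bash
python3 - <<'E'
from plan import *
from plan import BOX2
u=np.array([np.cos(YAW),np.sin(YAW)]); v=np.array([-u[1],u[0]])
c=dict(np.load("side6.npz")); P=cloud(c); L=P[...,:2]-BOX2; x=L@u*1000;y=L@v*1000;z=P[...,2]*1000
for nm,lo,hi,h in (("insert",88,135,28),("wall",15,66,38)):
    for a,b,n in ((x,y,"-x"),(y,x,"-y")):
        k=(z>lo)&(z<hi)&(abs(a+h)<6)&(abs(b)<22)
        if k.sum()>5: print(nm,n,k.sum(),np.median(a[k]).round(1),"vs b",np.polyfit(b[k],a[k],1).round(3),"vs z",np.polyfit(z[k],a[k],1).round(3))
    k=(z>lo)&(z<hi)&(abs(y+h)<4)&(abs(x)<h+8); print(" x-extent of -y face",np.percentile(x[k],[1,99]).round(1))
E
```

```text
insert -y 218 -27.4 vs b [ 5.0000e-03 -2.7462e+01] vs z [-1.0000e-02 -2.6397e+01]
 x-extent of -y face [-28.9  26.8]
wall -x 8 -32.4 vs b [  0.059 -32.44 ] vs z [ -0.035 -31.172]
wall -y 207 -37.8 vs b [ 1.0000e-03 -3.7815e+01] vs z [ 3.0000e-03 -3.7955e+01]
 x-extent of -y face [-37.8  44.2]
```

In this same view the insert is aligned with the box to within about 1 mm. I'll lower it with a force guard.

```bash
python3 - <<'E'
from plan import *
from cell import manip,cams
u=np.array([np.cos(YAW),np.sin(YAW),0]); v=np.array([-u[1],u[0],0])
f0=manip.state()["contact_force"]
for z in [*np.arange(.146,.082,-.004),*np.arange(.081,.069,-.001)]:
    manip.move_linear([*BOX2,z],rate=.06); s=manip.state(); f=s["contact_force"]-f0
    if abs(f).max()>2: print(round(z,4),"f",np.round([f@u,f@v,f[2]],1),s["tool_pos"][2].round(4))
    if f[2]>6 or abs(f).max()>15: break
print("stop",z,s["clock"])
c=cams.capture("side"); np.savez("side7.npz",**c); cv2.imwrite("pics/s7.png",cv2.resize(c["image"][100:260,220:420],None,fx=3,fy=3))
E
```

```text
0.075 f [-0.7  1.7  2.3] 0.0754
0.074 f [-2.3 -0.4  7.8] 0.0753
stop 0.074 35.975
```

View pics/s7.png

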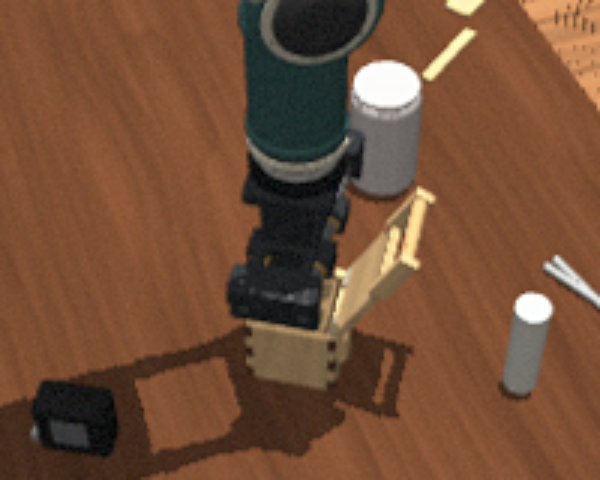

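The insert met the floor at TCP z = 0.0753, the expected home height, and is fully inside with the lid still open. I'll release it, retreat and check.

```bash
python3 - <<'E'
from plan import *
from cell import manip,cams
manip.set_gripper(.03)
manip.move_linear([*BOX2,.22],rate=.12)
manip.move_pose([.42,.25,.28],tool(YAW+np.pi/2).as_rotvec())
manip.dwell(.3)
c=cams.capture("top"); P=cloud(c); cv2.imwrite("pics/t8.png",cv2.resize(c["image"][90:310,220:400],None,fx=2.5,fy=2.5))
L=P[...,:2]-BOX2; u=np.array([np.cos(YAW),np.sin(YAW)]); x=L@u; y=L@np.array([-u[1],u[0]]); z=P[...,2]
k=(abs(x)<.007)&(abs(y)<.022); print("handle top z",np.percentile(z[k],[50,95]),manip.state()["clock"])
E
```

```text
handle top z [0.03058036 0.10618311] 39.425
```

View pics/t8.png

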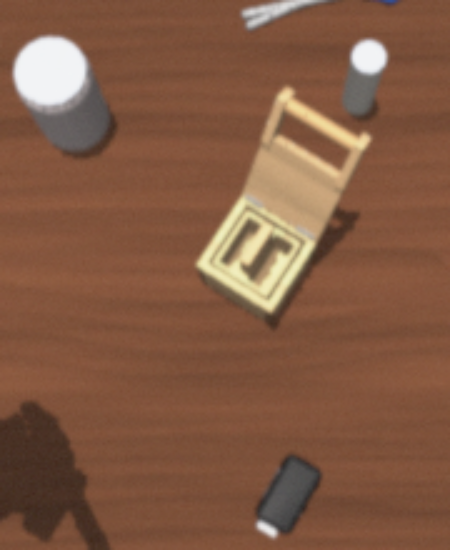

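The insert sits level in the box at (258,255), with its handle top at about 105 mm as expected for fully home. The lid is open, and the can, glue stick and tape measure haven't moved.

```bash
python3 -c "
from cell import order
print(order.close_job())"
```

```text
the job is handed in; nothing more can be done
None
```

The job is handed in at about 39 s on the robot's clock: the lid rests open on its stop, insert_a was stood up, released, taken again by its handle and lowered fully home, and the can, glue stick and tape measure were not moved.

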